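Load the specimen dryer

ROBOT

A 6-joint arm with a two-finger parallel gripper is mounted at the origin on the work surface. World frame = base frame: x ahead of the robot, y to its left, z up, the work surface at z = 0. Lengths are in m, angles in degrees, forces in N, time in s.
With the tool pointing down it reaches from about 0.375 to 0.75 m from the base axis. Payload 9 kg.
Tool frame: the origin (TCP) lies where the fingers leave the gripper's body, on its centre line; the fingertips stand 73 mm ahead of it and the grasp point (between the pads) lies 54 mm ahead of it (robot.tip_reach is the distance from the TCP to the fingertips, in m); z points along the fingers, y is the line along which they close (so a half turn about z gives the same grasp; the last joint's range is limited). The gripper opens to 85 mm and grips with 20 to 120 N. Pads are 22 mm wide; open, the fingers measure 114 mm over their backs; the gripper's body (76 mm by 85 mm) begins 54 mm behind the grasp point. The pads swing forward as they close: fully open they stand 13 mm farther back than shut.
Start: joints at [-86.442, 5.964, 5.575, 89.605, 0, 77.527], TCP at [0.166, -0.577, 0.304] pointing down, gripper open.
Joint ranges: [-171.21, 171.21], [-48.23, 106.86], [-62.78, 66.21], [-105.2, 120.99], [-86.42, 89.51], [-180, 180]. Speed limits (degrees/s): [127.2, 127.2, 147.25, 180, 180, 180].

INTERFACE

Orientations are given as [roll, pitch, yaw] about the fixed x, y, z axes, in that order (R = Rz(yaw) Ry(pitch) Rx(roll)).
In Python, from plant import robot gives the robot as it stands. Calls block until the motion is done:
- robot.move_pose(position, orientation): joint-space move of the TCP to a pose.
- robot.line_to(position, vel=0.15, rotation=None, guard=None): straight line of the TCP; rotation=None keeps the orientation; vel is the mean speed in m/s. With guard (N) it stops when the force on the tool has changed by that much, and returns True; else False.
- robot.goto_joints(angles): joint-space move.
- robot.set_gripper(opening): finger opening in m; the grip force is fixed at half the most; returns when the fingers have stopped.
- robot.pause(seconds).
- robot.ik(position, orientation): joint angles nearest the present ones, or None.
- robot.observe(): the state.
- robot.grab_frame(name): name is "scene" or "side" or "wrist"; returns the picture (420x560x3 uint8, blue, green, red); there is no depth.
- robot.get_calibration(name): a dict with "vertical_fov" (degrees; the focal length in pixels is half the picture's height over the tangent of half this angle, whatever the lens; pixels are square), "cx", "cy" (the principal point, pixels), "rvec" (rotation vector, rad) and "tvec" (3), from world to camera coordinates, as OpenCV has them. Camera axes: x right, y down, z forward; pixel columns grow to the right and rows downward; lengths in m; the calibration is good to about 2 mm. A picture is of the moment at which its call begins: read the wrist's pose just before it. get_calibration takes no time and is no camera call; for the wrist camera it gives the pose at the moment of the call.
A pose or a line that the arm cannot do raises robot.IKError and nothing moves.
- robot.job_done(): hands the job in; it is judged then, once.
The state is a dict: "time": time; "q": joint angles; "qvel": joint speeds; "joint_torque": joint torques, N m; "tool_pos": TCP position; "tcp_rot": TCP orientation; "ft_force": force on the tool from outside, world axes, zero at the start; "torque": the same for the moment, N m; "gripper_width": finger opening in m; "gripper_force": force on a finger pad.
Only numpy, scipy, OpenCV 4.12 (cv2) and the standard library are available. Lean on these libraries where they do the work, as an engineer would, in place of code of your own. Each camera call takes 0.05 s, during which the arm holds its last target. There are 200 camera calls.

TASK

Dry the washed specimens that stand on the white paper sheet: pull the dryer's door all the way down, draw its tray fully out, and set every specimen, face up, down into a nest of its own shape and size. Then slide the tray fully home and push the door back up until it is shut. Leave everything else on the bench where it is.

Things in the scene. Friction and masses are not known exactly. Their poses are not given: they have to be found in the camera images.
- dryer_door (a joint): bottom-hinged glazed door, 290 mm wide, 150 mm long, 14 mm thick, on the dryer's sloping front, facing the robot. 0 = shut, leaning back 0.611 rad (35 deg) from upright; grows as its top comes down towards the robot; 2.18 rad = fully open, level. Friction hinge: stays where left; 3 to 6 N at the bar move it. May start ajar.
- door_bar (a point): middle of the door's pull bar: round steel, 10 mm thick, 164 mm long, along y, at x = -10 mm, z = 186 mm in the door's frame (door_hinge). It stands 36 mm beyond the leaf's free edge on two flat arms 150 mm apart, so it can be pinched from above at any door angle; shut, its axis is 27 mm above the roof, 12 mm behind the roof's front edge.
- dryer_tray (a joint): aluminium nest tray (150 mm deep, 250 mm wide, 12 mm thick, upper face 102 mm above the bench) on runners in the dryer. 0 = fully home; grows as it comes out towards the robot over the open door; 0.19 m = fully out. 2 to 4 N move it; it stays where left. Home, its front edge is 80 mm behind the hinge line.
- tray_bar (a point): middle of the tray's pull bar: round steel, 10 mm thick, 118 mm long, 36 mm in front of the tray's edge, 110 mm above the bench, 28 mm over the open door. Pinch it from above; with the tray home lean the hand back towards the robot 15 to 30 degrees to clear the roof. x points into the dryer (push), y to the robot's left, z up.
- tray_nests (a point): the same point and axes as tray_bar, for locating the nests. Centres (x, y) in mm: large round 44 mm across at (76, 78) and (146, -78); small round 34 mm at (76, -78) and (146, 78); rectangle 54 along x by 34 at (146, 0); T at (76, 0), the middle of its outline, crossbar at its +x end. Nest floors at z = -16, tray face at z = -8 mm. 2 mm play all round, square edges.
- mount40_a: large round resin specimen mount, a plain black cylinder 40 mm across and 28 mm tall with a small steel inset in its polished upper face. Origin: centre of its underside, z up. Stands on the white paper sheet to the robot's right; may be absent.
- mount40_b: a second, identical, large round resin specimen mount, a plain black cylinder 40 mm across and 28 mm tall with a small steel inset in its polished upper face. Origin: centre of its underside, z up. Stands on the white paper sheet to the robot's right; may be absent.
- mount30_a: small round resin specimen mount, a plain black cylinder 30 mm across and 28 mm tall with a small steel inset in its polished upper face. Origin: centre of its underside, z up. Stands on the white paper sheet to the robot's right; may be absent.
- mount30_b: a second, identical, small round resin specimen mount, a plain black cylinder 30 mm across and 28 mm tall with a small steel inset in its polished upper face. Origin: centre of its underside, z up. Stands on the white paper sheet to the robot's right; may be absent.
- mount_rect: rectangular resin specimen mount, a black block 50 mm (its x) by 30 mm (its y), 28 mm tall, with a steel strip in its polished upper face. Origin: centre of its underside, z up. On the paper sheet; may be absent.
- weld_tee: bare steel T-shaped weld section, 28 mm tall. Origin: underside, at the middle of its 40 mm by 46 mm outline. Crossbar 46 mm along its y, 12 mm thick, from x = +8 to +20 mm; stem 12 mm wide (y) from x = -20 to +8 mm, best gripped at x = -6 mm. z up. About 0.18 kg. On the paper sheet; may be absent.
- door_hinge (a point): middle of the door's hinge line, 75 mm above the bench, on the front of the dryer. The frame turns with the door: z runs up the leaf from the hinge to the free edge, x through the leaf to its inner face, y along the hinge (left, seen from the robot).
- dryer: specimen dryer: white box, 324 mm wide, 280 mm deep, 206 mm tall, fixed, on the robot's left. Origin: centre of its underside; x to its back, y to the robot's left, z up. The hinge line is 140 mm in front of the origin; the roof begins 86 mm behind the hinge line. Other fixed things to steer clear of: two spray bottles 205 mm tall right of it, a steel bath 220 mm tall at the far right.
- paste_jar: bystander: white lidded jar of paste 42 mm across, 46 mm tall, among the specimens
- steel_dish: bystander: empty round steel dish 50 mm across, 22 mm tall, among the specimens
- wash_bottle: bystander: white wash bottle, 190 mm tall, left of the dryer
- tweezers: bystander: steel tweezers lying in front of the dryer, 130 mm long, 7 mm tall
Things that resemble listed ones, but are neither listed nor needed, are in the scene too. What is shaped like the mount_rect but purple or yellow is not meant.

How it is judged:
By the outcome, as a careful person would: the job done as asked, in the order asked, and still so for the second after the job is handed in, with the robot touching nothing.
Of mount40_a, mount40_b, mount30_a, mount30_b, mount_rect, weld_tee only 4 to 6 are there at a start; the rules pass over those that are not, and their reading is None.
At some moment in a run one of mount40_a, mount40_b, mount30_a, mount30_b, mount_rect, weld_tee may be knocked a few centimetres aside while the robot is not near it.
It also fails if it takes over 210 s, if anything falls off the work surface, if the arm or the gripper's body presses on something with over 40 N, if the wrist force passes 120 N, or if a joint passes its speed limit or range.

## Working session

There is one attempt and no reset: what is moved stays moved. The work goes in short steps, each a Python script; the robot and the scene stay as the last script left them, time stands still between calls to the robot, and variables do not carry over. Pictures are saved under pics/ and viewed, at most 18 in all, crops included, and the job is handed in when it is done.

```bash
ls; mkdir -p pics
cat > h.py <<'E'
import numpy as np, cv2
from plant import robot
def snap(name,fn=None):
    c=robot.get_calibration(name); im=robot.grab_frame(name)
    if fn: cv2.imwrite('pics/'+fn,im)
    return im,c
def K(c):
    f=210/np.tan(np.radians(c['vertical_fov'])/2); return np.array([[f,0,c['cx']],[0,f,c['cy']],[0,0,1]])
def px2w(c,u,v,z):
    R=cv2.Rodrigues(np.array(c['rvec'],float))[0]; t=np.array(c['tvec'],float).ravel()
    d=R.T@np.linalg.inv(K(c))@np.array([u,v,1.]); o=-R.T@t
    return o+d*(z-o[2])/d[2]
def w2px(c,P):
    R=cv2.Rodrigues(np.array(c['rvec'],float))[0]; t=np.array(c['tvec'],float).ravel()
    p=K(c)@(R@np.array(P,float)+t); return p[:2]/p[2]
E
python3 - <<'E'
from h import *
for n in ('scene','side','wrist'):
    im,c=snap(n,n+'0.png'); print(n,c)
    R=cv2.Rodrigues(np.array(c['rvec'],float))[0];print(-R.T@np.array(c['tvec']).ravel())
o=robot.observe();print(o)
E
```

```text
pics
scene {'vertical_fov': 43.34370319634763, 'cx': 282.3348287433313, 'cy': 216.58464642978439, 'rvec': array([ 2.33867537,  1.13425529, -0.35037083]), 'tvec': array([-0.36999965, -0.22424674,  1.71493331])}
[ 1.12455417 -0.39847579  1.3056713 ]
side {'vertical_fov': 51.91867664327597, 'cx': 274.60987333728326, 'cy': 208.647746012693, 'rvec': array([ 0.58348559, -2.53047128,  1.40090909]), 'tvec': array([0.50089764, 0.22742167, 1.04689009])}
[0.14372598 0.9107774  0.74055742]
wrist {'vertical_fov': 70.99548008796756, 'cx': 280.87773357021223, 'cy': 213.33193721666984, 'rvec': array([-2.30778608,  1.73758284,  0.26716083]), 'tvec': array([-0.5998729 , -0.03929229,  0.37924446])}
[ 0.23848002 -0.55630275  0.3726557 ]
{'time': 0.15, 'q': array([-8.64425819e+01,  5.98900354e+00,  5.54005902e+00,  8.96038521e+01,
       -3.85266652e-04,  7.75270624e+01]), 'qvel': array([ 0.03297719, -0.05002275,  0.17600408, -0.04782379, -0.03403256,
        0.07191388]), 'joint_torque': array([ 4.79312104e-03, -5.57356560e+01,  5.04005992e+01,  1.24799038e-02,
       -2.29683847e-04, -2.04982335e-06]), 'tool_pos': array([ 0.16568888, -0.57650079,  0.30334542]), 'tcp_rot': array([-1.79948366e+02, -1.10267573e-02,  1.60303509e+01]), 'ft_force': array([-0.15819123,  1.02718126, -0.69579194]), 'torque': array([-0.02629844, -0.05245086, -0.00577966]), 'gripper_force': 0.0, 'gripper_width': 0.08547270456980326}
```

View pics/scene0.png

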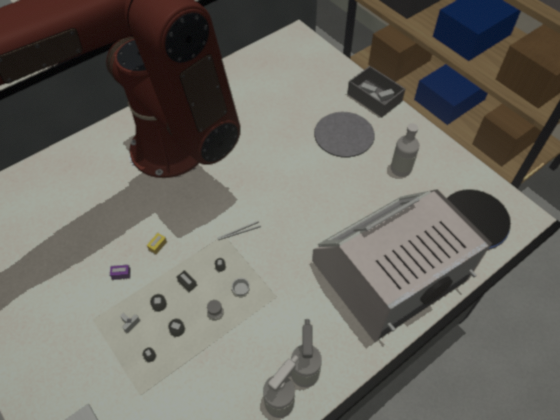

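View pics/side0.png

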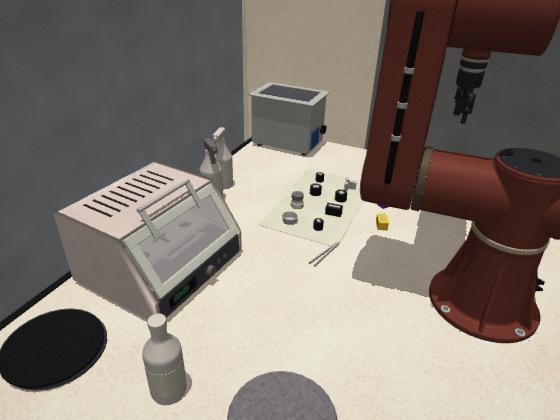

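View pics/wrist0.png

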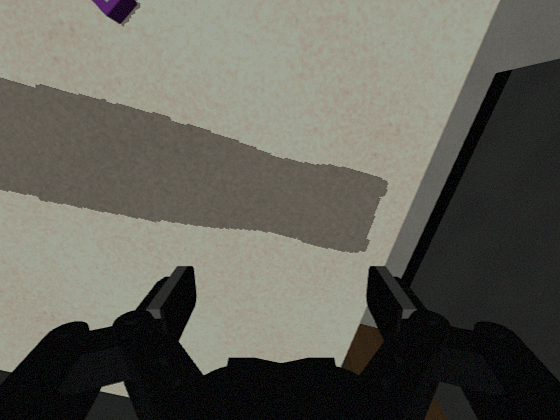

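Scene: six specimens (rounds near (158,302), (220,265), (176,327), (149,354); rect (187,281); T (130,322)), jar (214,310), dish (240,288); the door is slightly ajar. The wrist view shows nothing useful yet. Enlarging.

Run:
```python
import cv2,numpy as np
s=cv2.imread('pics/scene0.png');d=cv2.imread('pics/side0.png')
def cr(im,x,y,w,h,k,fn,g=1.3):
    cv2.imwrite('pics/'+fn,np.clip(cv2.resize(im[y:y+h,x:x+w],None,fx=k,fy=k,interpolation=cv2.INTER_CUBIC)*g,0,255).astype('uint8'))
cr(s,305,180,190,150,4,'c_dry.png')
cr(d,55,160,195,150,4,'c_side.png',1.0)
```

```text
(no output)
```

View pics/c_dry.png

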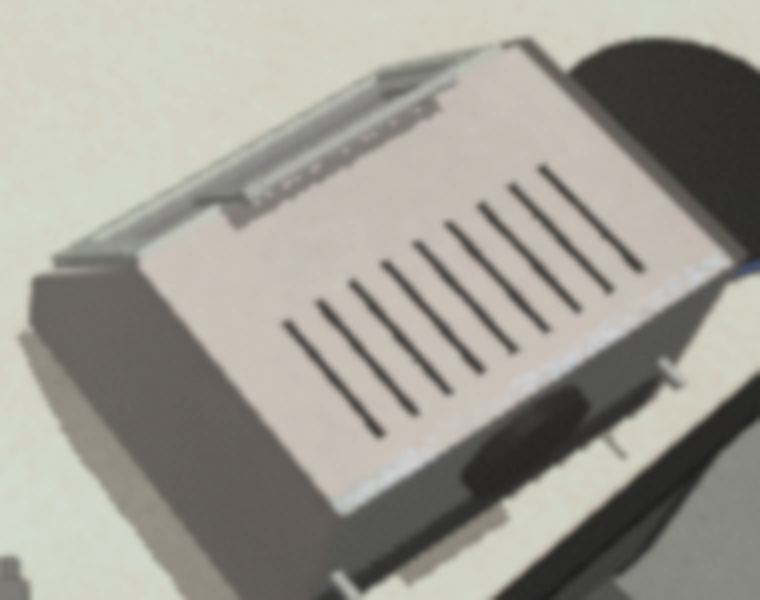

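View pics/c_side.png

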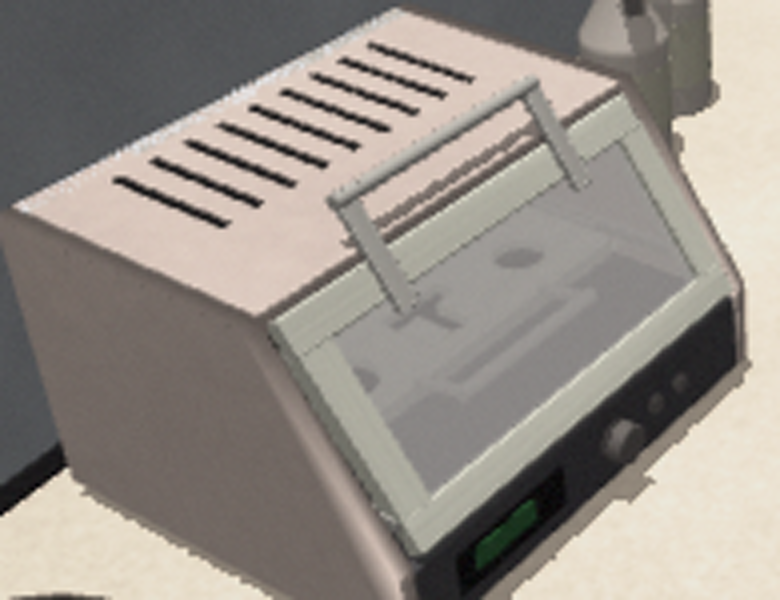

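Dryer: scene-crop roof corners (138,257), (515,42), (340,512), (740,263); side-crop roof corners (265,318), (12,208), (400,10), (625,90); bar ends side-crop (333,203), (533,85), scene-crop (250,195), (455,82). Nests visible through the glass; tray appears home. Fitting the pose.

```bash
cat >> h.py <<'E'
def dryerT(x,y,yaw):
    c,s=np.cos(yaw),np.sin(yaw)
    return lambda p: np.array([x+c*p[0]-s*p[1], y+s*p[0]+c*p[1], p[2]])
def barpt(th,y=0,px=-.010,pz=.186):
    # door frame->dryer frame; th door joint, lean back 0.611 at 0
    a=.611-th; z=np.array([np.sin(a),0,np.cos(a)]); x=np.array([np.cos(a),0,-np.sin(a)])
    return np.array([-.14,y,.075])+px*x+pz*z
E
python3 - <<'E'
from h import *
from scipy.optimize import least_squares
cs,cd=robot.get_calibration('scene'),robot.get_calibration('side')
W=.162
roof=[(-.054,-W,.206),(-.054,W,.206),(.14,-W,.206),(.14,W,.206)]
S=np.array([(138,257),(515,42),(340,512),(740,263)])/4+[305,180]
D=np.array([(625,90),(265,318),(400,10),(12,208)])/4+[55,160]
bS=np.array([(250,195),(455,82)])/4+[305,180]
bD=np.array([(533,85),(333,203)])/4+[55,160]
def res(p,full=True):
    T=dryerT(*p[:3]); r=[]
    for q,a,b in zip(roof,S,D): r+=[w2px(cs,T(q))-a,w2px(cd,T(q))-b]
    for y,a,b in zip((-.082,.082),bS,bD):
        q=T(barpt(p[3],y)); r+=[(w2px(cs,q)-a),w2px(cd,q)-b]
    return np.concatenate(r)
s=least_squares(res,[.7,.2,0,.1],loss='soft_l1')
print(s.x,np.degrees(s.x[2:]));print(res(s.x).reshape(-1,2).round(1))
T=dryerT(*s.x[:3]);print(T(barpt(s.x[3])),T((-.14,0,.075)))
print([px2w(cs,u,v,.028).round(3) for u,v in [(158,302),(220,265),(176,327),(149,354),(187,281),(130,322),(214,310),(240,288)]])
E
```

```text
[ 0.76476409  0.24035168 -0.08334365 -0.00751669] [-4.7752395  -0.43067449]
[[-5.2  3.8]
 [ 1.3 -4.2]
 [ 1.9 -2.8]
 [-5.3  2.9]
 [-3.8  3.1]
 [ 1.1 -2.1]
 [ 0.7 -4.1]
 [-4.6  2.7]
 [-2.   1.9]
 [-0.8 -0.7]
 [-1.  -1. ]
 [-0.3  0.7]]
[0.72460445 0.2437065  0.2323398 ] [0.62525004 0.25200629 0.075     ]
[array([ 0.464, -0.308,  0.028]), array([ 0.475, -0.118,  0.028]), array([ 0.553, -0.308,  0.028]), array([ 0.571, -0.397,  0.028]), array([ 0.46 , -0.215,  0.028]), array([ 0.468, -0.393,  0.028]), array([ 0.574, -0.205,  0.028]), array([ 0.565, -0.116,  0.028])]
```

Run:
```python
from h import *
from scipy.optimize import least_squares
cs,cd=robot.get_calibration('scene'),robot.get_calibration('side')
S=np.array([(138,257),(515,42),(340,512),(740,263)])/4+[305,180]
D=np.array([(625,90),(265,318),(400,10),(12,208)])/4+[55,160]
bS=np.array([(250,195),(455,82)])/4+[305,180]
bD=np.array([(533,85),(333,203)])/4+[55,160]
def res(p):
    W=p[4];roof=[(-.054,-W,.206),(-.054,W,.206),(.14-p[5],-W,.206),(.14-p[5],W,.206)]
    T=dryerT(*p[:3]); r=[]
    for q,a,b in zip(roof,S,D): r+=[w2px(cs,T(q))-a,w2px(cd,T(q))-b]
    for y,a,b in zip((-.082,.082),bS,bD):
        q=T(barpt(p[3],y)); r+=[(w2px(cs,q)-a),w2px(cd,q)-b]
    return np.concatenate(r)
s=least_squares(res,[.7,.2,0,.1,.16,0])
print(s.x,np.degrees(s.x[2:4]));print(res(s.x).reshape(-1,2).round(1))
T=dryerT(*s.x[:3]);b=T(barpt(s.x[3]));print(b,T((-.14,0,.075)))
yaw=np.degrees(s.x[2])
for Y in (yaw+90,yaw-90):
  for pz in (0,.15,-15): 
    pass
  for tilt in (0,10,20,30):
    # lean hand back toward the robot: tool z = (sin t,0,-cos t) in dryer frame
    from scipy.spatial.transform import Rotation as Ro
    R=Ro.from_euler('z',yaw,degrees=True)*Ro.from_euler('y',-tilt,degrees=True)*Ro.from_euler('xyz',[180,0,Y-yaw],degrees=True)
    a=R.as_matrix()[:,2]; rpy=R.as_euler('xyz',degrees=True)
    print(Y,tilt,rpy.round(1),a.round(2),[robot.ik(b-a*(.054+h),rpy) is not None for h in (0,.06,.12)], robot.ik(b-a*(.054),rpy))
```

```text
[ 0.76340508  0.24180091 -0.10212406 -0.01059429  0.14930095 -0.00314134] [-5.85127775 -0.60700825]
[[-1.2 -0.5]
 [-0.9 -1.4]
 [-0.8 -0.6]
 [-1.9  0.1]
 [-0.2  0.1]
 [-1.5 -0.4]
 [-2.1  0.1]
 [-0.4 -0.8]
 [-1.9  0.8]
 [-0.5  0. ]
 [-0.3 -1.2]
 [-1.2  1.2]]
[0.72379676 0.24586    0.23203222] [0.6241345  0.25607344 0.075     ]
84.14872224592564 0 [180.    0.   84.1] [ 0. -0. -1.] [True, True, False] [  9.00047848  38.34825262  43.50126748  95.15301486   0.
 104.85175624]
84.14872224592564 10 [170.    0.   84.1] [ 0.17 -0.02 -0.98] [True, True, True] [ 10.02770235  23.45409146  23.25710736  80.17732171  -2.72321915
 105.64964721]
84.14872224592564 20 [160.    0.   84.1] [ 0.34 -0.03 -0.94] [True, True, True] [ 11.16068188  11.40691175   7.07821118  66.48114159  -5.74292973
 106.0403328 ]
84.14872224592564 30 [150.    0.   84.1] [ 0.5  -0.05 -0.87] [True, True, True] [ 12.3708046    1.09451991  -7.06825316  53.09699191  -8.99512991
 105.91309295]
-95.85127775407436 0 [-180.     0.   -95.9] [-0.  0. -1.] [True, True, False] [ 9.00047848e+00  3.83482526e+01  4.35012675e+01  9.51530149e+01
 -2.54444375e-14 -7.51482438e+01]
-95.85127775407436 10 [-170.     0.   -95.9] [ 0.17 -0.02 -0.98] [True, True, True] [ 10.02770235  23.45409146  23.25710736  80.17732171  -2.72321915
 -74.35035279]
-95.85127775407436 20 [-160.     0.   -95.9] [ 0.34 -0.03 -0.94] [True, True, True] [ 11.16068188  11.40691175   7.07821118  66.48114159  -5.74292973
 -73.9596672 ]
-95.85127775407436 30 [-150.     0.   -95.9] [ 0.5  -0.05 -0.87] [True, True, True] [ 12.3708046    1.09451991  -7.06825316  53.09699191  -8.99512991
 -74.08690705]
```

```bash
cat >> h.py <<'E'
from scipy.spatial.transform import Rotation as Ro
def rpy(yaw,tilt=0,g=90):
    "dryer yaw(deg), hand leaning back toward robot by tilt, closing along dryer x if g=90"
    R=Ro.from_euler('z',yaw,degrees=True)*Ro.from_euler('y',-tilt,degrees=True)*Ro.from_euler('xyz',[180,0,g],degrees=True)
    return R.as_euler('xyz',degrees=True),R.as_matrix()[:,2]
E
python3 - <<'E'
from h import *
o=robot.observe();p=o['tool_pos']; robot.line_to([p[0]+.1,p[1]+.05,.40],vel=.25)
im,c=snap('wrist','w_spec.png')
# stop above the sheet
robot.move_pose([.45,-.25,.40],[180,0,0])
im,c=snap('wrist','w_sheet.png');np.save('c_sheet.npy',c,allow_pickle=True)
e,a=rpy(-5.85,15); b=np.array([.7238,.2459,.232])
robot.move_pose(b-a*(.054+.12),e)
im,c=snap('wrist','w_bar.png');np.save('c_bar.npy',c,allow_pickle=True)
print(robot.observe()['time'],robot.observe()['tool_pos'])
print([w2px(c,b+np.array([.102*s,s,0])*.082) for s in(-1,1)])
E
```

```text
4.3 [0.67930265 0.24923221 0.40020892]
[array([281.25743   , 294.44026763]), array([280.86132685, 110.28241592])]
```

View pics/w_bar.png

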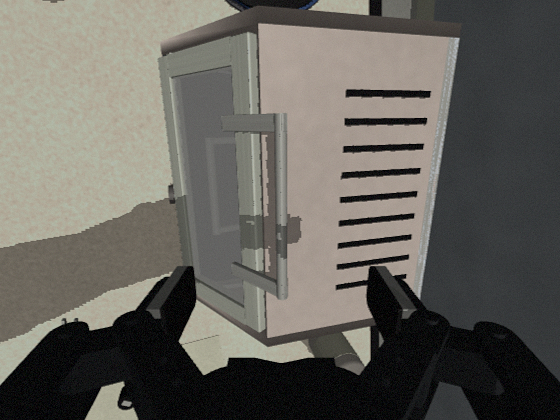

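View pics/w_sheet.png

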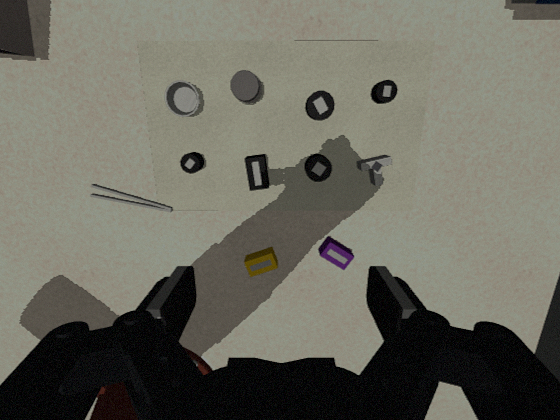

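Wrist view: bar ends at (280,114) and (282,298), predicted (281,110)/(281,294): so the bar is ~3.5 mm further to −y, yaw ≈ −5.5°. Sheet view shows four rounds (320,105), (384,91), (192,161), (318,167), rect (257,172), T (376,168). Open the door now.

```bash
cat >> h.py <<'E'
YAW=np.radians(-5.5)
_b=np.array([.7238,.2424]); _h=_b-.0990*np.array([np.cos(YAW),np.sin(YAW)])
HX,HY=_h
DT=dryerT(HX+.14*np.cos(YAW),HY+.14*np.sin(YAW),YAW)
def grip_pose(pt,tilt,back=0,reach=.054):
    e,a=rpy(np.degrees(YAW),tilt); return np.array(pt)-a*(reach+back),e
def st():
    o=robot.observe(); return round(o['time'],1),o['ft_force'].round(1),round(o['gripper_width'],4),o['gripper_force']
E
cat > door.py <<'E'
from h import *
def arc(ths,tilts,vel=.15,maxF=25):
    for th,ti in zip(ths,tilts):
        p,e=grip_pose(DT(barpt(th)),ti)
        robot.line_to(p,vel=vel,rotation=e)
        print(round(th,2),*st()[1:3])
        if np.linalg.norm(robot.observe()['ft_force'])>maxF: print('stop force');break
E
python3 - <<'E'
from door import *
robot.set_gripper(.04)
b=DT(barpt(0)); print(b,st())
p,e=grip_pose(b,12,.03); robot.line_to(p,rotation=e)
p,e=grip_pose(b,12); print(robot.line_to(p,vel=.06,guard=8)); 
robot.set_gripper(0); print(st(), robot.observe()['tool_pos']-p)
arc(np.linspace(.05,2.18,15),np.linspace(12,0,15))
snap('side','s_open.png')
E
```

```text
[0.72331723 0.24244649 0.23308477] (4.8, array([ 0.7, -0.6,  1.4]), 0.0397, 0.0)
False
(6.6, array([-0. ,  0.1,  2.9]), 0.008, 58.46895217895508) [2.14615950e-04 3.62094735e-05 6.76192635e-04]
0.05 [ 1.  -0.3  3. ] 0.0076
0.2 [ 1.1 -0.1  6.9] 0.0079
0.35 [ 1.1 -1.1  7.7] 0.0076
0.51 [-2.7 -2.7  8.4] 0.0077
0.66 [-3.4 -3.   9.9] 0.008
0.81 [-3.  -3.8  4.4] 0.0079
0.96 [-7.  -3.7  6.8] 0.0078
1.12 [-0.3 -3.8 -4.1] 0.0079
1.27 [ 0.5 -4.6 -5.1] 0.008
1.42 [ 0.7 -3.7 -4.9] 0.0077
1.57 [ 2.5 -4.2 -5. ] 0.0074
1.72 [ 5.7 -1.4 -6.8] 0.0076
1.88 [ 8.4  1.1 -5.7] 0.0079
2.03 [11.5  1.2 -4.5] 0.0077
2.18 [10.8  0.5 -3.7] 0.0078
```

Run:
```python
from door import *
p=robot.observe()['tool_pos']
print(robot.line_to(p+[0.002,0,-.012],vel=.03,guard=15),robot.observe()['tool_pos']-p,st())
robot.set_gripper(.024); print(st())
p=robot.observe()['tool_pos']; robot.line_to(p+[0,0,.12],vel=.2)
im,c=snap('side','s_open.png')
for th in (2.0,2.1,2.18): print(th,[w2px(c,DT(barpt(th,y))).round(1) for y in(-.082,.082)])
print('tray bar home',[w2px(c,DT((-.14+.044,y,.110))).round(1) for y in(-.059,.059)])
# look at tray from tilted pose
tb=DT((-.14+.044,0,.110)); p,e=grip_pose(tb,25,.13); robot.move_pose(p,e)
im,c=snap('wrist','w_tray.png'); print([w2px(c,DT((-.14+.044,y,.110))).round(1) for y in(-.059,.059)])
cv2.imwrite('pics/s_crop.png',cv2.resize(cv2.imread('pics/s_open.png')[140:340,40:320],None,fx=2.8,fy=2.8))
print(st())
```

```text
True [ 1.63412167e-04  4.46554555e-05 -2.38590371e-04] (11.8, array([-0.5, -0. ,  7. ]), 0.0081, 64.76643204689026)
(12.1, array([-0.4, -0.4, -0.7]), 0.0242, 0.0)
2.0 [array([288. , 263.3]), array([248.8, 306.9])]
2.1 [array([288.2, 269.7]), array([249.4, 313.7])]
2.18 [array([287.9, 274.5]), array([249.4, 318.8])]
tray bar home [array([203.5, 233.2]), array([171. , 258.6])]
[array([284.1, 268.6]), array([284.6, 141.7])]
(13.7, array([ 0.1, -0.4, -0.8]), 0.0239, 0.0)
```

View pics/w_tray.png

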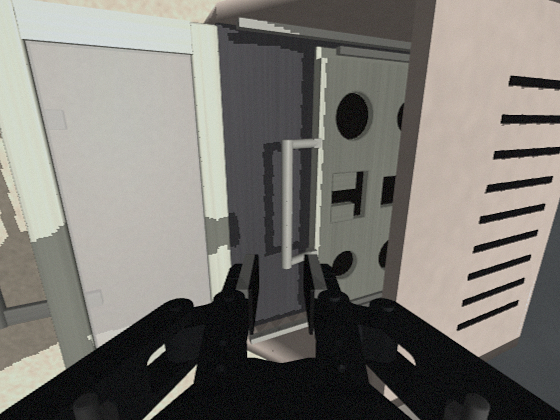

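View pics/s_crop.png

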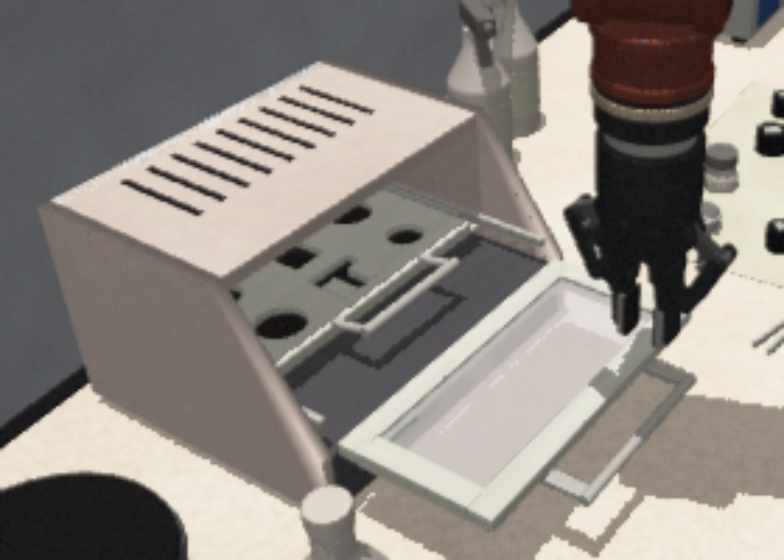

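Tray view: bar ends (288,142)/(288,268), predicted u=284, so ~2–3 mm further in; the side view shows the door level (bar ends match 2.18). Pulling the tray.

Run:
```python
from h import *
def tp(x,tilt,back=0): return grip_pose(DT((-.14+.044+.002-x,0,.110)),tilt,back,.050)
p,e=tp(0,20,.06);robot.line_to(p,rotation=e)
p,e=tp(0,20);print(robot.line_to(p,vel=.06,guard=8),st())
robot.set_gripper(0);print(st())
for x,t in ((.04,18),(.09,8),(.14,0),(.185,0)):
    p,e=tp(x,t);robot.line_to(p,vel=.12,rotation=e);print(x,st())
p,e=tp(.20,0);print(robot.line_to(p,vel=.03,guard=12),st(),robot.observe()['tool_pos']-p)
robot.set_gripper(.03)
print(robot.observe()['tool_pos'],DT((-.14+.044-.19,0,.110)))
p=robot.observe()['tool_pos'];robot.line_to(p+[0.03,0,.22],vel=.25)
robot.move_pose([.50,.21,.38],rpy(np.degrees(YAW),0)[0])
im,c=snap('wrist','w_nest.png');np.save('c_nest.npy',c,allow_pickle=True);print(robot.observe()['tool_pos'],st())
```

```text
False (15.5, array([ 0.4,  0.4, -0.1]), 0.0242, 0.0)
(15.8, array([-0.9,  0.3,  3.5]), 0.0079, 58.47324192523956)
0.04 (16.2, array([-1. , -0.1,  5.1]), 0.0078, 59.25253629684448)
0.09 (16.7, array([-2.3, -2.4,  9.3]), 0.0081, 59.76190209388733)
0.14 (17.2, array([-2.8, -2.6, 10.8]), 0.0078, 62.984386682510376)
0.185 (17.8, array([-2.1, -3.5, 11.1]), 0.008, 62.97841787338257)
True (18.1, array([ 1.9, -1. ,  0.4]), 0.0078, 62.349278926849365) [ 0.01037771 -0.00112695  0.00128701]
[0.48180408 0.26545532 0.16078616] [0.47992793 0.26588221 0.11      ]
[0.49965246 0.20983753 0.37897909] (19.9, array([ 0.8,  0.7, -0.2]), 0.03, 0.0)
```

View pics/w_nest.png

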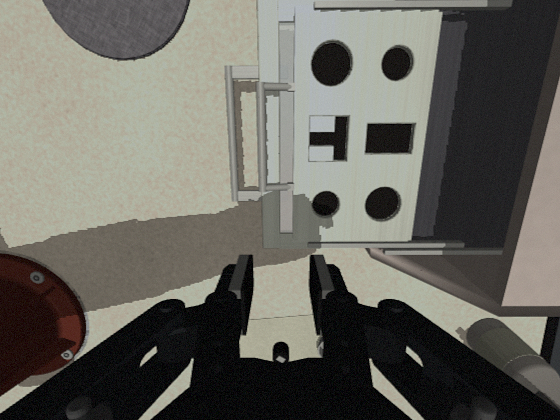

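Nest view: large rounds (331,63), (382,203); small (397,62), (325,203); rect (390,138); T (328,138) with crossbar right. Refine with blob centroids, and measure the specimens from above the sheet.

Run:
```python
from h import *
c=np.load('c_nest.npy',allow_pickle=True).item();im=cv2.imread('pics/w_nest.png')
g=im.max(2);m=(g<90).astype('uint8')
m[:, :300]=0;m[:, 420:]=0;m[:20]=0;m[225:]=0
n,l,s,cen=cv2.connectedComponentsWithStats(m)
exp={'L1':(76,78),'L2':(146,-78),'S1':(76,-78),'S2':(146,78),'R':(146,0),'T':(76,0)}
src=[];dst=[]
for i in range(1,n):
    if s[i,4]<200: continue
    w=px2w(c,*cen[i],.102); x,y,ww,hh,A=s[i]
    k=px2w(c,cen[i][0]+1,cen[i][1],.102)-w; 
    print(cen[i].round(1),s[i],w.round(4),'size mm',(np.linalg.norm(k)*1e3*np.array([ww,hh])).round(1),end=' ')
    best=min(exp,key=lambda q:np.hypot(*(np.array([.4818,.2657])+np.array([np.cos(YAW)*exp[q][0]-np.sin(YAW)*exp[q][1],np.sin(YAW)*exp[q][0]+np.cos(YAW)*exp[q][1]])*1e-3-w[:2])))
    print(best)
    if best!='T': src.append(np.array(exp[best])*1e-3);dst.append(w[:2])
src=np.array(src);dst=np.array(dst);a=src-src.mean(0);b=dst-dst.mean(0)
yaw=np.arctan2((a[:,0]*b[:,1]-a[:,1]*b[:,0]).sum(),(a*b).sum());R=np.array([[np.cos(yaw),-np.sin(yaw)],[np.sin(yaw),np.cos(yaw)]])
t=dst.mean(0)-R@src.mean(0);print(np.degrees(yaw),t,(src@R.T+t-dst).round(4).tolist(), np.sqrt((b**2).sum()/(a**2).sum()))
robot.move_pose([.45,.0,.42],[180,0,0])
robot.move_pose([.42,-.29,.36],[180,0,0]); robot.pause(.2)
im,c=snap('wrist','w_sheet2.png');np.save('c_sheet2.npy',c,allow_pickle=True)
cv2.imwrite('pics/sheet2c.png',cv2.resize(im[0:270,100:500],None,fx=2,fy=2,interpolation=cv2.INTER_CUBIC));print(robot.observe()['tool_pos'],st())
```

```text
[331.4  62.8] [ 311   41   41   45 1444] [0.565  0.3382 0.102 ] size mm [43.5 47.8] L1
[397.   62.5] [382  45  31  36 862] [0.6343 0.3316 0.102 ] size mm [32.9 38.2] S2
[333.8 137.7] [310 116  39  45 911] [0.5641 0.2608 0.102 ] size mm [44.4 51.3] T
[389.4 137.9] [ 365  123   51   31 1366] [0.6272 0.2543 0.102 ] size mm [58.1 35.3] R
[382.6 203.4] [365 187  36  34 946] [0.6198 0.1773 0.102 ] size mm [43.8 41.4] L2
[325.  204.2] [311 191  28  27 583] [0.55   0.1831 0.102 ] size mm [34.1 32.9] S1
-5.395028828144786 [0.48178639 0.26800419] [[-0.0002, 0.0003], [0.0001, 0.0003], [-0.0, -0.0001], [-0.0, -0.0006], [0.0001, 0.0001]] 0.9964917296346305
[ 0.42050816 -0.28916837  0.36040047] (22.2, array([0.2, 0.4, 0.5]), 0.0299, 0.0)
```

View pics/sheet2c.png

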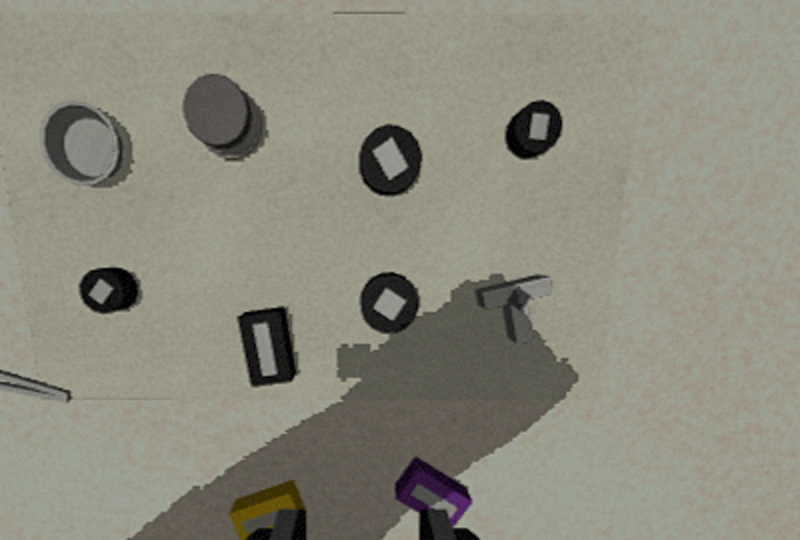

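Sheet2 crop: dish (80,145), jar (215,110), large rounds (390,160), (390,302), small (534,128), (108,290), rect (267,347), T (515,305), crossbar upward. Now silhouette fits, from two hand yaws, to cancel camera-offset error.

```bash
cat > fit.py <<'E'
from h import *
from scipy.optimize import minimize, least_squares
th=np.linspace(0,2*np.pi,48,endpoint=False)
def outline(kind,x,y,yaw):
    if kind in('L','S'):
        r=.02 if kind=='L' else .015; P=np.c_[r*np.cos(th),r*np.sin(th)]
    elif kind=='R': P=np.array([(.025,.015),(-.025,.015),(-.025,-.015),(.025,-.015)])
    c,s=np.cos(yaw),np.sin(yaw); return P@np.array([[c,s],[-s,c]])+[x,y]
def sil(c,kind,x,y,yaw,shape=(420,560),k=4):
    P=outline(kind,x,y,yaw); q=np.array([w2px(c,(*p,z)) for p in P for z in(0,.028)],np.float32)
    h=cv2.convexHull(q); m=np.zeros(shape,np.uint8)
    M=cv2.moments(h); return np.array([M['m10'],M['m01']])/M['m00'],M['m00'],h
def blob(im,c,x,y,rad=.04,thr=45):
    "dark blob near world x,y (filled)"
    u=w2px(c,(x,y,.014)); r=int(np.linalg.norm(w2px(c,(x+rad,y,.014))-u))
    m=np.zeros(im.shape[:2],np.uint8);cv2.circle(m,tuple(int(v) for v in u),r,255,-1)
    d=((im.max(2)<thr)&(m>0)).astype(np.uint8)
    cs,_=cv2.findContours(d,cv2.RETR_EXTERNAL,cv2.CHAIN_APPROX_NONE)
    return cv2.convexHull(max(cs,key=cv2.contourArea)) if cs else None
def locate(im,c,kind,x,y,yaw=0):
    B=blob(im,c,x,y)
    if B is None: return None
    M=cv2.moments(B); bc=np.array([M['m10'],M['m01']])/M['m00']; A=M['m00']
    if kind!='R':
        s=least_squares(lambda p:sil(c,kind,p[0],p[1],0)[0]-bc,[x,y],x_scale=.01)
        return s.x[0],s.x[1],0,A/sil(c,kind,*s.x,0)[1]
    b=B.reshape(-1,2).astype(np.float32)
    def cost(p):
        h=sil(c,kind,*p)[2]; d=[cv2.pointPolygonTest(h,(float(q[0]),float(q[1])),True) for q in b]
        return np.array(d)
    s=least_squares(cost,[x,y,yaw],x_scale=[.01,.01,.1],diff_step=1e-3,loss='soft_l1'); return (*s.x[:2],s.x[2],A/sil(c,kind,*s.x)[1])
E
python3 - <<'E'
from fit import *
init=[('L',.553,-.308),('L',.464,-.308),('S',.571,-.397),('S',.475,-.118),('R',.46,-.215)]
def run(im,c):
    for k,x,y in init: print(k,np.round(locate(im,c,k,x,y),4))
c=np.load('c_sheet2.npy',allow_pickle=True).item();run(cv2.imread('pics/w_sheet2.png'),c)
p0=[.50,-.36,.36]
q=robot.ik(p0,[180,0,84.6]); print(q)
robot.move_pose(p0,[180,0,84.6]);robot.pause(.2)
im,c=snap('wrist','w_sheet3.png');np.save('c_sheet3.npy',c,allow_pickle=True);run(im,c)
cv2.imwrite('pics/sheet3c.png',cv2.resize(im[0:270,80:480],None,fx=2,fy=2,interpolation=cv2.INTER_CUBIC));print(st())
E
```

```text
L [ 0.5466 -0.3072  0.      0.8891]
L [ 0.4577 -0.3081  0.      0.8742]
S [ 0.5654 -0.3984  0.      0.8626]
S [ 0.4657 -0.1159  0.      0.8532]
R [ 0.4257 -0.2222  0.      0.523 ]
[-47.89673367  10.13257519  15.97040582  95.83783062   0.
  47.50326633]
L [ 0.5467 -0.3069  0.      0.8814]
L [ 0.4576 -0.3079  0.      0.887 ]
S [ 0.5653 -0.3982  0.      0.8398]Traceback (most recent call last):
  File "<stdin>", line 9, in <module>
  File "<stdin>", line 4, in run
    return _wrapfunc(a, 'round', decimals=decimals, out=out)
    return _wrapit(obj, method, *args, **kwds)
    result = getattr(arr, method)(*args, **kwds)
TypeError: unsupported operand type(s) for *: 'NoneType' and 'float'
```

```bash
cat >> fit.py <<'E'
def locR(im,c,x,y,yaw):
    B=blob(im,c,x,y).reshape(-1,2).astype(np.float32)
    def cost(p):
        h=sil(c,'R',x+p[0]*.01,y+p[1]*.01,yaw+p[2]*.1)[2]
        d=np.array([cv2.pointPolygonTest(h,(float(q[0]),float(q[1])),True) for q in B]); return np.mean((d-d.mean())**2)+ (d.mean()-.7)**2
    s=minimize(cost,[0,0,0],method='Nelder-Mead',options=dict(initial_simplex=[[0,0,0],[.5,0,0],[0,.5,0],[0,0,1.]])); p=s.x
    return x+p[0]*.01,y+p[1]*.01,yaw+p[2]*.1,s.fun
E
python3 - <<'E'
from fit import *
for f in '23':
    c=np.load(f'c_sheet{f}.npy',allow_pickle=True).item() if f=='2' else None
    if f=='2': print(np.round(locR(cv2.imread('pics/w_sheet2.png'),c,.455,-.216,.05),4))
print(robot.tip_reach)
robot.move_pose([.45,-.50,.20],[180,0,0])
for w in (.030,.040):
    robot.set_gripper(w)
    robot.line_to([.45,-.50,.10],vel=.2)
    hit=robot.line_to([.45,-.50,.055],vel=.03,guard=4); print(w,hit,robot.observe()['tool_pos'][2],st())
robot.line_to([.45,-.50,.15],vel=.2)
robot.move_pose([.36,-.33,.25],[180,0,0]);robot.pause(.2)
im,c=snap('wrist','w_T.png');np.save('c_T.npy',c,allow_pickle=True)
u=w2px(c,(.468,-.393,.028));print(u)
x,y=int(u[0])-80,max(int(u[1])-65,0);print(x,y)
cv2.imwrite('pics/Tc.png',cv2.resize(im[y:y+130,x:x+160],None,fx=5,fy=4.6,interpolation=cv2.INTER_CUBIC))
robot.move_pose([.36,-.215,.25],[180,0,0]);robot.pause(.2)
im,c=snap('wrist','w_R.png');np.save('c_R.npy',c,allow_pickle=True);print(np.round(locR(im,c,.455,-.216,.05),4),st())
E
```

```text
[ 0.4422 -0.2205  0.179   4.0184]
0.0726
0.03 True 0.0722531180715246 (26.8, array([-0.9,  1.3,  5.6]), 0.0299, 3.0733068526387797)
0.04 True 0.07117992530571743 (28.3, array([-0.4,  2.4,  7.7]), 0.04, 3.2977612962713465)
[349.19671369  83.87350863]
269 18
[ 0.4388 -0.2208  0.1298 10.2812] (30.7, array([-0. , -0.2,  0.6]), 0.0403, 0.0)
```

View pics/Tc.png

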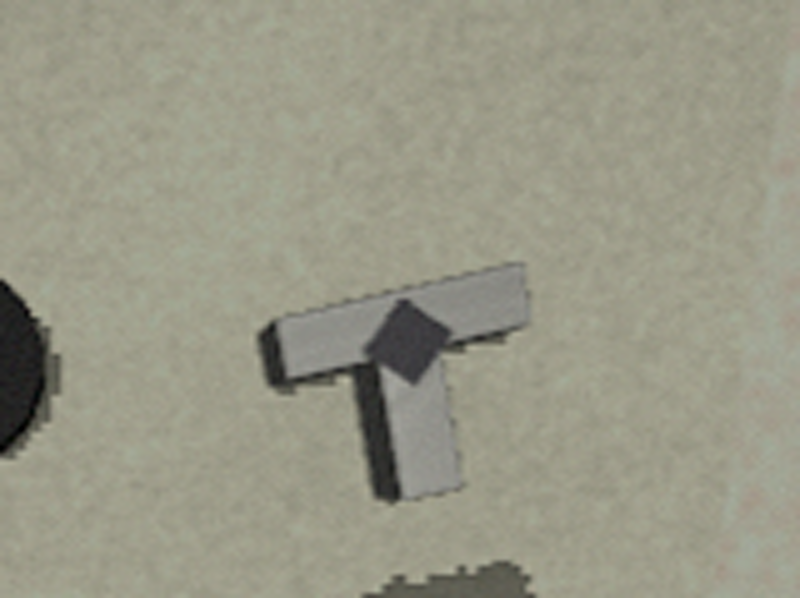

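Run:
```python
from fit import *
c=np.load('c_T.npy',allow_pickle=True).item()
X=np.array([(278,320),(522,264),(528,326),(287,380),(400,500),(463,487)])/[5,4.6]+[269,18]
P=np.array([px2w(c,*p,.028)[:2] for p in X])
M=np.array([(20,23),(20,-23),(8,-23),(8,23),(-20,6),(-20,-6)])*1e-3
def f(p): 
    s,k=np.sin(p[2]),np.cos(p[2]); return (M@np.array([[k,s],[-s,k]])+p[:2]-P).ravel()
s=least_squares(f,[.46,-.39,.1]);print('T',s.x,np.degrees(s.x[2]),(s.fun*1e3).round(1))
c=np.load('c_R.npy',allow_pickle=True).item();im=cv2.imread('pics/w_R.png');k=4
u=w2px(c,(.455,-.250,.028));x0,y0=int(u[0])-100,max(0,int(u[1])-72);print(x0,y0)
cr=cv2.resize(im[y0:y0+145,x0:x0+200],None,fx=k,fy=k,interpolation=cv2.INTER_CUBIC)
for X,Y in((.4577,-.3080),):
  for z in(0,.028):
    q=np.array([w2px(c,(*p,z)) for p in outline('L',X,Y,0)]);cv2.polylines(cr,[((q-[x0,y0]+.5)*k).astype(int)],True,(0,255,0) if z else (0,0,255),1)
cv2.imwrite('pics/Rc.png',cr)
```

```text
T [ 0.4509731  -0.39676921  0.22694209] 13.002823920024877 [ 0.4  0.9  0.6 -0.4  0.2 -0.9 -0.2  0.4 -0.5 -0.  -0.4 -0. ]
217 27
```

View pics/Rc.png

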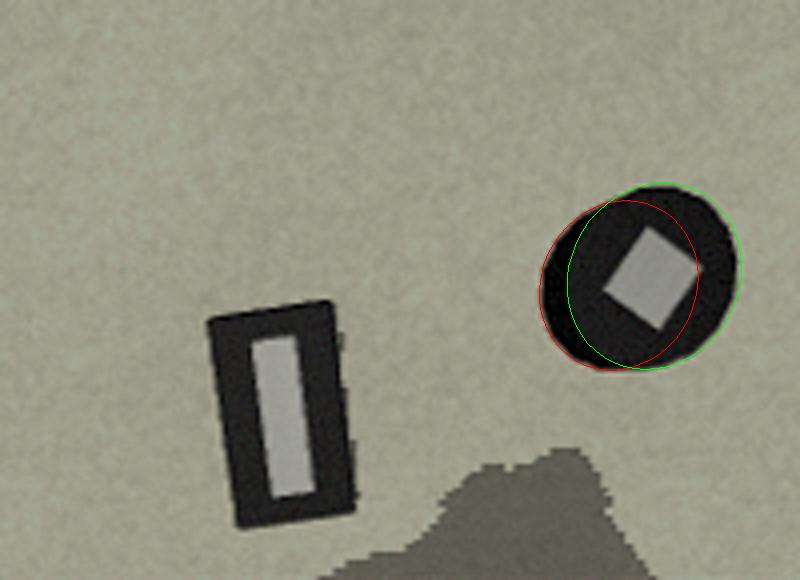

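Rect top corners at crop (208,317), (332,301), (355,512), (238,528); round overlay fits exactly. T fit residual <1 mm. Pick T and rect first.

```bash
cat > pp.py <<'E'
from fit import *
NY=np.radians(-5.4); NO=np.array([.4818,.2680])
NEST={'L1':(76,78),'L2':(146,-78),'S1':(76,-78),'S2':(146,78),'R':(146,0),'T':(76,0)}
def rot(a): return np.array([[np.cos(a),-np.sin(a)],[np.sin(a),np.cos(a)]])
def nest(n): return NO+rot(NY)@(np.array(NEST[n])*1e-3)
def pick(x,y,yaw,opening,dx=0):
    g=np.array([x,y])+rot(yaw)@[dx,0]; e=[180,0,np.degrees(yaw)]
    robot.move_pose([*g,.20],e); robot.set_gripper(opening)
    robot.line_to([*g,.12],vel=.25)
    h=robot.line_to([*g,.082],vel=.08,guard=10); 
    robot.set_gripper(0); print('grip',h,st())
    robot.line_to([*g,.33],vel=.3); print('held',st())
def place(n,width,dx=0):
    g=nest(n)+rot(NY)@[dx,0]; e=[180,0,np.degrees(NY)]
    robot.move_pose([*g,.33],e); robot.line_to([*g,.20],vel=.2)
    f0=robot.observe()['ft_force']
    h=robot.line_to([*g,.1755],vel=.04,guard=8)
    z=robot.observe()['tool_pos'][2]; print('down',n,h,z.round(4),st())
    if z>.1785: return False
    robot.set_gripper(width+.012)
    robot.line_to([*g,.30],vel=.25); return True
E
python3 - <<'E'
from pp import *
c=np.load('c_R.npy',allow_pickle=True).item()
X=(np.array([(208,317),(332,301),(355,512),(238,528)])/4-.5+[217,27])
P=np.array([px2w(c,*p,.028)[:2] for p in X]);M=np.array([(25,15),(25,-15),(-25,-15),(-25,15)])*1e-3
s=least_squares(lambda p:(M@rot(p[2]).T+p[:2]-P).ravel(),[.44,-.22,.1]);r=s.x;print('R',r,(s.fun*1e3).round(1))
pick(*r,.046); ok=place('R',.030); print(ok)
if ok:
    pick(.4510,-.3968,.2269,.040,-.006); print(place('T',.012,-.006))
E
```

```text
R [ 0.42694462 -0.22275318  0.13271973] [ 0.3  0.5  0.8 -0.5 -0.5 -0.6 -0.6  0.6]
grip False (32.8, array([-0.7,  0.6,  4.5]), 0.0287, 59.98802304267883)
held (33.7, array([ 0.5,  0.7, -1.4]), 0.0284, 59.34163570404053)
down R True 0.1769 (39.3, array([1.5, 0.2, 3.7]), 0.0286, 60.08695363998413)
True
grip False (45.9, array([-0.1, -0.3,  4.8]), 0.0105, 60.83207845687866)
held (46.9, array([ 0.2,  0.2, -3.2]), 0.0103, 59.94591236114502)
down T True 0.1768 (52.2, array([ 1.4, -0.9,  3.4]), 0.0105, 60.92548727989197)
True
```

```bash
cat > rounds.py <<'E'
from pp import *
def find(k,x,y):
    robot.move_pose([x-.09,y,.24],[180,0,0]);robot.pause(.15)
    im,c=snap('wrist');r=locate(im,c,k,x,y); print(k,'found',np.round(r,4)); 
    if r is None or not .75<r[3]<1.15 or np.hypot(r[0]-x,r[1]-y)>.006:
        cv2.imwrite('pics/odd.png',im); return None
    return r[:2]
def do(k,n,x,y):
    f=find(k,x,y)
    if f is None: print('LOST',k,n);return False
    d=.04 if k=='L' else .03
    pick(*f,NY,d+.018); return place(n,d)
E
python3 - <<'E'
from rounds import *
for j in [('L','L2',.5467,-.307),('L','L1',.4577,-.308),('S','S1',.4657,-.1159),('S','S2',.5654,-.3983)]:
    if not do(*j): print('stopped at',j);break
E
```

```text
L found [ 0.5471 -0.3073  0.      0.9061]
grip False (59.9, array([-0.8, -0.4,  5.1]), 0.0376, 60.46831727027893)
held (60.9, array([-0.4,  0.7, -2.1]), 0.0378, 60.23281931877136)
down L2 True 0.177 (66.7, array([ 0. , -0.2,  4.3]), 0.038, 60.69972038269043)
L found [ 0.4574 -0.308   0.      0.9031]
grip False (74.2, array([0.3, 0.6, 5.8]), 0.0373, 60.27037024497986)
held (75.2, array([-0.5,  0.5, -1.7]), 0.0379, 60.18867373466492)
down L1 True 0.177 (80.8, array([ 0.5, -0.5,  4.1]), 0.0381, 60.6932008266449)
S found [ 0.4656 -0.1154  0.      0.8799]
grip False (88.3, array([-1.2,  1. ,  5. ]), 0.0278, 59.273255467414856)
held (89.3, array([ 0.4,  0.4, -0.9]), 0.0276, 59.10082161426544)
down S1 True 0.1769 (95.3, array([ 2.1, -0.6,  3.5]), 0.0281, 59.60148811340332)
S found [ 0.5657 -0.3988  0.      0.8653]
grip False (102.8, array([-0.3, -0.4,  4.1]), 0.028, 59.255937337875366)
held (103.8, array([-0.5, -0.7, -0.3]), 0.0279, 59.11813259124756)
down S2 True 0.177 (109.5, array([0.3, 0.6, 5.5]), 0.0278, 59.60714399814606)
```

All placed; check the tray before closing.

Run:
```python
from pp import *
robot.move_pose([.50,.21,.38],rpy(np.degrees(NY),0)[0]);robot.pause(.2)
im,c=snap('wrist','w_full.png');s,_=snap('scene','s_full.png')
a=cv2.resize(im[0:240,210:470],None,fx=2,fy=2,interpolation=cv2.INTER_CUBIC)
b=s[180:400,90:390]
h=np.zeros((480,820,3),np.uint8)
h[:480,:520]=a; h[:220,520:]=b; cv2.imwrite('pics/full.png',h[:, :800]);print(st())
```

```text
(114.5, array([0.6, 0.6, 0.2]), 0.042, 0.0)
```

View pics/full.png

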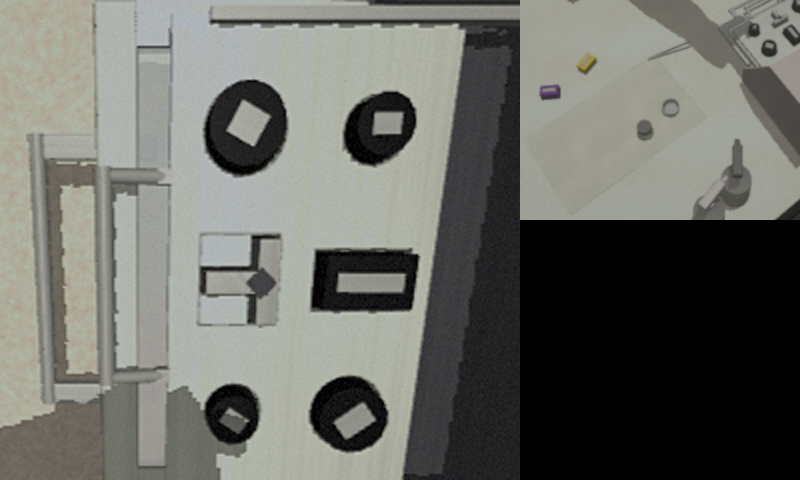

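Tray shows all six seated, face up; bench otherwise unchanged. Close up: tray home, then door.

Run:
```python
from pp import *
import door
# gripping targets along measured tray axis
def tp(x,tilt,back=0):
    q=NO+rot(NY)@[.19-x,0]; return grip_pose([*q,.110],tilt,back,.050)
robot.set_gripper(.026)
p,e=tp(.19,0,.12);robot.move_pose(p,e)
p,e=tp(.19,0);print(robot.line_to(p,vel=.12,guard=8),st())
robot.set_gripper(0);print(st())
for x,t in ((.15,0),(.10,8),(.05,16),(.006,20)):
    p,e=tp(x,t);robot.line_to(p,vel=.12,rotation=e);print(x,st())
p,e=tp(-.010,20);print(robot.line_to(p,vel=.03,guard=12),(robot.observe()['tool_pos']-tp(0,20)[0]).round(4),st())
robot.set_gripper(.026)
p0=robot.observe()['tool_pos'];_,a=rpy(np.degrees(YAW),20)
robot.line_to(p0-a*.10,vel=.2)
im,c=snap('wrist','w_home.png');print(st())
```

```text
False (116.5, array([ 0.1,  0.4, -0.2]), 0.0262, 0.0)
(116.8, array([ 3.4, -0.7,  5.5]), 0.008, 58.5622501373291)
0.15 (117.2, array([ 1.5, -1. ,  6.7]), 0.0081, 59.00116503238678)
0.1 (117.8, array([1.8, 0.7, 4.9]), 0.008, 62.27396249771118)
0.05 (118.3, array([0.9, 2. , 3.6]), 0.0078, 63.2701313495636)
0.006 (118.8, array([2.3, 1.4, 4.2]), 0.0077, 63.30812931060791)
True [0.0012 0.0001 0.0001] (119.1, array([-3.2, -0.7,  6.3]), 0.0078, 63.794013261795044)
(120.2, array([0.4, 0.2, 0.1]), 0.026, 0.0)
```

View pics/w_home.png

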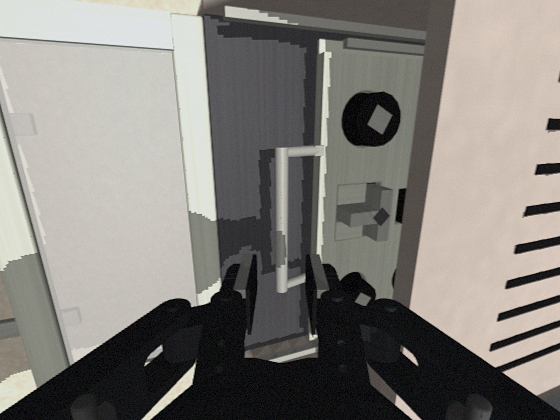

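Tray is home against its stop with specimens seated. Close the door.

Run:
```python
from door import *
robot.set_gripper(.024)
b=DT(barpt(2.18))+[.001,0,0]
p,e=grip_pose(b,0,.12);robot.move_pose(p,e)
p,e=grip_pose(b,0);print(robot.line_to(p,vel=.1,guard=8),st())
robot.set_gripper(0);print(st())
arc(np.linspace(2.12,.04,15),np.linspace(0,12,15))
p,e=grip_pose(DT(barpt(-.06)),12);print(robot.line_to(p,vel=.03,guard=14),st())
print((robot.observe()['tool_pos']-grip_pose(DT(barpt(0)),12)[0]).round(4))
robot.set_gripper(.03);_,a=rpy(np.degrees(YAW),12)
p=robot.observe()['tool_pos'];robot.line_to(p-a*.12,vel=.2)
im,c=snap('wrist','w_end.png');robot.move_pose([.45,0,.40],[180,0,0]);s,_=snap('side')
h=np.zeros((420,780,3),np.uint8);h[:, :400]=im[:,100:500];h[:400,400:]=cv2.resize(s[150:350,50:240],None,fx=2,fy=2);cv2.imwrite('pics/end.png',h);print(st())
```

```text
False (122.5, array([ 1.5, -0.9,  0. ]), 0.0238, 0.0)
(122.8, array([ 4.7, -1. , -1.7]), 0.0081, 58.41630935668945)
2.12 [ 7.9 -0.8 -1.8] 0.0081
1.97 [10.  -1.6 -0.6] 0.0077
1.82 [ 9.9 -0.6 -3.4] 0.0077
1.67 [ 7.9 -0.1 -3.4] 0.0075
1.53 [ 3.4  1.4 -3.5] 0.0075
1.38 [-6.5 -0.1  6.3] 0.0077
1.23 [-13.3  -1.5  16.9] 0.0078
1.08 [-9.7 -1.2 17.5] 0.0079
0.93 [-5.2 -0.  14.5] 0.0077
0.78 [-2.   0.5 11. ] 0.0074
0.63 [0.1 0.4 9.4] 0.0083
0.49 [1.4 2.  7.9] 0.0075
0.34 [3.6 1.8 3.3] 0.0077
0.19 [5.2 2.5 2.9] 0.0077
0.04 [5.2 3.8 2.8] 0.0074
True (128.2, array([-3.4,  0. ,  6.5]), 0.0078, 69.44176912307739)
[ 0.003   0.0003 -0.0013]
(130.7, array([-0.2, -0.1,  0.6]), 0.0299, 0.0)
```

View pics/end.png

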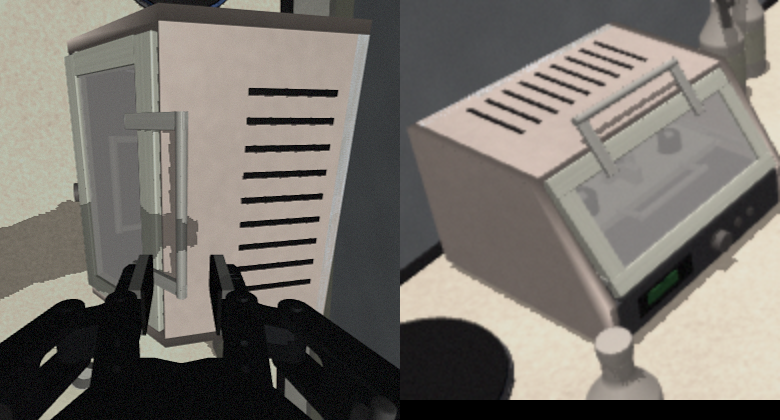

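The door is shut against its stop, 3 mm past where it started, and the hand is clear.

```bash
python3 -c "
from plant import robot
print(robot.job_done())"
```

```text
the job is handed in; nothing more can be done
None
```

All six specimens are face up in their matching nests, the tray is fully home and the door is shut; I handed the job in at about 131 s, and no result came back.

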